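# Fetch the tea canister from under the wire rack with a reacher

### The arm

A 6-joint arm with a two-finger parallel gripper is mounted at the origin on a cart in front of the work surface, level with it; the furniture and walls round the work are solid. World frame = base frame: x ahead of the robot, y to its left, z up, the work surface at z = 0. Lengths are in mm, angles in degrees, forces in N, time in s.
With the tool pointing down it reaches from about 300 to 850 mm from the base axis. Payload 4.2 kg.
Tool frame: the origin (TCP) lies between the finger pads; the fingertips stand 14 mm ahead of it and the grasp point (between the pads) lies 5 mm behind it (env.finger_overhang is the distance from the TCP to the fingertips, in mm); z points along the fingers, y is the line along which they close (so a half turn about z gives the same grasp; the last joint's range is limited). The gripper opens to 91 mm and grips with 3 to 60 N. Pads are 32 mm wide; open, the fingers measure 118 mm over their backs; the gripper's body (76 mm by 178 mm) begins 60 mm behind the grasp point.
Start: joints at [67.093, 18.312, 89.639, -0, 72.044, -1.146], TCP at [213.177, 534.043, 189.176] pointing down, gripper open.
Joint ranges: [-177.97, 177.97], [-48.28, 115.42], [12.27, 149.76], [-77.06, 257.06], [2.81, 150.46], [-146.56, 146.56]. Speed limits (degrees/s): [147.25, 147.25, 180, 180, 180, 180].

### API

Orientations are given as [roll, pitch, yaw] about the fixed x, y, z axes, in that order (R = Rz(yaw) Ry(pitch) Rx(roll)).
In Python, from workcell import status, cams, env, finder gives the robot as it stands.
- The arm moves only by the tool apply_moves, never from a script. Its argument "increments" is a list of rows, each a list of 7 numbers: the opening, from -1 (shut) to 1 (fully open), then the shift along the world's x, y, z in m, then the turn, a rotation vector about the world's x, y, z in degrees. In form: [[gripper, x, y, z, ax, ay, az], ...]. A call has 1 to 5 rows; each row shifts and turns the commanded pose from where the row before left it; what a row does not reach is not made up. A row lasts 1/12 s, in which the tool goes at most 41.7 mm and 7.16 degrees, less where a joint would pass 70% of its speed; a pose out of reach is approached as far as the arm can. A call with a gripper value outside its range is refused whole. The fingers move at their own pace and stop on an object; "newtons" is the grip in N (left out, the last holds). Time passes only in rows, so rows that do not move let the fingers close. It gives the time, the measured TCP pose, the force, the opening and the grip force at its end, in the units of the state.
- status.state(): the state, without advancing time (a new reading comes with each control period).
- cams.grab_frame(name): name is "scene" or "top" or "wrist"; returns a dict with "color" (420x560x3 uint8, red, green, blue), "intrinsics" (3x3 intrinsics, pixels), "R" (3x3) and "t" (3): a world point X has camera coordinates R X + t. Camera axes: x right, y down, z forward; pixel columns grow to the right and rows downward; lengths in mm; the calibration is good to about 2 mm. A picture is of the moment at which its call begins. There is no depth.
- env.job_done(): hands the job in; it is judged then, once.
Trained networks look in the newest picture that a camera, given by its name, has taken for a name from the list of things; names that differ only in an ending like _2 or _b are one class to them, and where a whole thing is asked for, a point or a joint stands for the part that bears it (a point fixed in the world has none). Each returns a list of dicts, best first, with "score" (0 to 1); they miss things now and then, are a little off and sometimes report something else, mostly with a low value. They report only what shows in the picture. A call takes as long as a camera call. They do not tell look-alikes from the thing itself.
- finder.boxes_of(query, camera): "rect" ([left, top, width, height] in pixels, round what is visible of it).
- finder.trace(query, camera): "pixels" (420x560 bool, what is visible of it) and "rect" ([left, top, width, height] in pixels, round what is visible of it).
The state is a dict: "time_s": time; "qpos": joint angles; "qvel": joint speeds; "effort": joint torques, N m; "ee_pos": TCP position; "ee_rot": TCP orientation; "force": force on the tool from outside, world axes, zero at the start; "torque": the same for the moment, N m; "gripper_width": finger opening in mm; "gripper_force": force on a finger pad.
Only numpy, scipy, OpenCV 4.12 (cv2) and the standard library are available. Lean on these libraries where they do the work, as an engineer would, in place of code of your own. Each camera call takes 0.05 s, during which the arm holds its last target. There are 200 camera calls.

### The job

Take the small reacher lying on the worktop by its grip and trigger, slide its open jaws under the low wire rack around the plain steel tea canister, and squeeze the trigger so that the jaws close on the canister. Draw the canister wholly out in front of the rack in the squeezed jaws, still standing on the worktop, then let the trigger go so that the jaws open again. Touch the canister only with the reacher, and do not shift or knock over the tin and the timer that stand under the rack with it.

Things in the scene. Friction and masses are not known exactly. Their poses are not given: they have to be found in the camera images.
- reacher: Plastic and metal reacher, 270 mm long, 0.25 kg, flat on the worktop, jaws toward +x, z up. Best slid, not lifted. Origin: underside, below the place to grip. Fixed grip bar y -27 to -11 mm, x -66 to 58; trigger bar y 17 to 27, x -44 to 36 (free). Both are flat outside and reach up to z = 40 mm: 54 mm over both, fingers straddle them along y. A tube leads to a cross bar, 112 mm wide, front at x = 142.
- reacher_trigger (a joint): Trigger travel in m: 0 free, 0.025 fully pressed toward the fixed grip bar (reacher -y). Spring 6 N at 0, 11 N at 0.025. The moving jaw closes 1.5 times as far; the jaws grip the canister at about 0.022, when bar and trigger are 32 mm wide over all. Held at 50 mm over all, the reacher can be slid about with its jaws 80 mm open.
- reacher_jaw: Moving jaw on the reacher's +y side; closes toward -y. Axes as the reacher's; origin 138 mm ahead of the reacher's origin, 22 mm up, 3 mm outside the jaw's inner face. The jaw is 9 mm thick, its carriage stands 58 mm out from the reacher's middle when open.
- reacher_jaws (a point): Point midway between the open jaws, 175 mm ahead of the reacher's origin, 22 mm up; the canister's middle belongs here as they close. The two jaws are flat upright plates from x = 142 to 204 mm, z 5 to 39 mm, inner faces at y = -43 (fixed) and +43 mm (moving, when free): 86 mm open, 104 mm over their outsides.
- tea_canister: Small plain steel canister with a steel cap, no print: a cylinder 53 mm in diameter, 67 mm tall, 0.08 to 0.17 kg, standing loose under the rack in one of three places. Origin: centre of its underside, z up.
- rack: Low chrome wire shelf riser, fixed, 390 mm wide (y), 120 mm deep (x), deck underside 89 mm up, open in front, four thin legs at its corners; jars and a shaker to 100 mm tall are fixed on its back half. Origin on the worktop below its middle, x away from the robot: front edge at x = -60 mm; the canister is wholly out with its centre beyond x = -88 mm.
- tin: Printed food tin, a cylinder 57 mm in diameter, 72 mm tall, loose under the rack, about 112 or 224 mm to one side of the canister. A bystander. Origin: centre of its underside.
- timer: Round kitchen timer with a smaller knob on top, 66 mm in diameter, 50 mm tall, loose under the rack, about 112 or 224 mm to one side of the canister. A bystander. Origin: centre of its underside.
There are look-alikes about, which are no part of the job. Leave any green or purple look-alike of the tea_canister alone.

How it is judged (in metres and radians):
On the way, in this order (a step that is already met when the one before it is completed fails the run):
1. the squeezed jaws are closed on the canister while it is still under the rack (value of joint reacher_trigger above 0.015 m and contact force between reacher_jaw and tea_canister above 2 N and x of tea_canister in the frame of rack above -0.06 m), for 0.2 s.
2. the canister is wholly out in front of the rack, still held in the squeezed jaws (value of joint reacher_trigger above 0.015 m and contact force between reacher_jaw and tea_canister above 2 N and x of tea_canister in the frame of rack below -0.088 m), for 0.1 s.
At the end, for the whole second after the job is handed in: The canister stands upright (within 10 degrees) and at rest on the worktop, wholly in front of the rack (its centre 88 to 300 mm before the rack's middle), and the reacher lies at rest with its trigger released (less than 4 mm pressed) (x of tea_canister in the frame of rack between -0.3 and -0.088 m and angle between tea_canister's own z axis and vertical below 0.17 rad and height (world z) of tea_canister below 0.01 m and linear speed of each of tea_canister, reacher below 0.02 m/s and value of joint reacher_trigger below 0.004 m); the robot touches nothing.
It fails at once if the tin is shifted by more than 20 mm (distance of tin from where it was at the start of the episode above 0.02 m).
It fails at once if the timer is shifted by more than 20 mm (distance of timer from where it was at the start of the episode above 0.02 m).
It fails at once if the canister is tipped over (angle between tea_canister's own z axis and vertical above 0.6 rad).
It fails at once if the fingers handle the canister directly (contact force between the fingers and tea_canister above 1 N).
It also fails if it takes over 42 s, if anything falls off the work surface, if the arm or the gripper's body presses on something with over 40 N, if the wrist force passes 120 N, or if a joint passes its speed limit or range.

## Working session

There is one attempt and no reset: what is moved stays moved. The work goes in short steps, Python scripts to look and compute and a tool call to move; the robot and the scene stay as the last step left them, time stands still between calls to the robot, and variables do not carry over. Pictures are saved under pics/ and viewed, at most 10 in all, crops included, and the job is handed in when it is done.

Besides the shell and the picture viewer there is one more tool, called after ">>>" as name(argument=value, ...), one argument or row to a line, values as JSON. apply_moves: Moves the arm, as the interface text tells. Its arguments: {"type":"object","properties":{"increments":{"type":"array","items":{"type":"array","items":{"type":"number"}}},"newtons":{"type":"number"}},"required":["increments"]}

```bash
mkdir -p pics; cat > h.py <<'E'
import numpy as np, cv2
from workcell import status, cams, env, finder
def ray(f,u,v,z):
    K,R,t=np.array(f["intrinsics"]),np.array(f["R"]),np.array(f["t"])
    d=R.T@np.linalg.inv(K)@[u,v,1]; c=-R.T@t
    return c+d*(z-c[2])/d[2]
def proj(f,X):
    p=np.array(f["intrinsics"])@(np.array(f["R"])@np.array(X,float)+np.array(f["t"])); return p[:2]/p[2]
def save(f,n): cv2.imwrite("pics/"+n,f["color"][...,::-1])
E
python3 - <<'E'
from h import *
ims=[]
for c in ["scene","top"]:
    f=cams.grab_frame(c); save(f,c+".png"); 
    print(c,"cam pos",(-np.array(f["R"]).T@np.array(f["t"])).round())
    for q in ["reacher","reacher_jaw","tea_canister","rack","tin","timer"]:
        print(q,[(round(b["score"],2),np.round(b["rect"]).tolist()) for b in finder.boxes_of(q,c)[:4]])
s=status.state(); print(s["time_s"],s["ee_pos"],s["ee_rot"],s["gripper_width"])
E
```

```text
scene cam pos [ -92. -674.  970.]
reacher [(0.88, [197.0, 165.0, 96.0, 87.0])]
reacher_jaw [(0.54, [238.0, 168.0, 21.0, 19.0])]
tea_canister [(0.94, [338.0, 263.0, 25.0, 38.0]), (0.9, [323.0, 231.0, 24.0, 34.0]), (0.78, [355.0, 207.0, 28.0, 41.0]), (0.57, [323.0, 171.0, 25.0, 31.0])]
rack [(0.63, [236.0, 80.0, 148.0, 140.0])]
tin [(0.89, [260.0, 126.0, 17.0, 31.0])]
timer [(0.69, [287.0, 156.0, 24.0, 25.0])]
top cam pos [ 411. -119. 1208.]
reacher [(0.98, [206.0, 192.0, 46.0, 118.0])]
reacher_jaw [(0.69, [205.0, 193.0, 7.0, 36.0]), (0.56, [208.0, 191.0, 45.0, 118.0])]
tea_canister [(0.91, [326.0, 171.0, 30.0, 26.0]), (0.84, [325.0, 215.0, 23.0, 18.0]), (0.75, [271.0, 152.0, 18.0, 21.0]), (0.73, [357.0, 229.0, 24.0, 29.0])]
rack [(0.76, [150.0, 114.0, 171.0, 68.0])]
tin [(0.83, [173.0, 148.0, 25.0, 27.0])]
timer [(0.92, [221.0, 150.0, 28.0, 28.0])]
0.7 [213.16435579 534.01028548 189.18611006] [ 1.79996635e+02 -1.54291964e-03  1.58236523e+02] 91.34343932060693
```

View pics/scene.png

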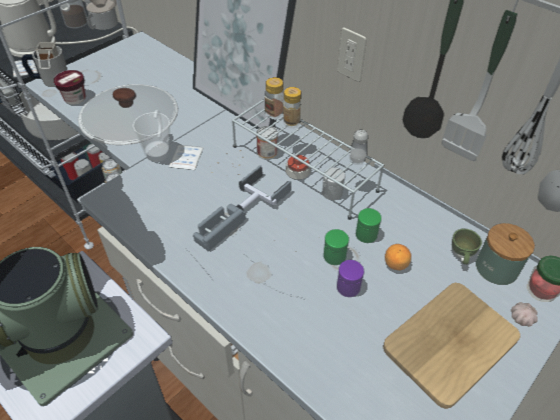

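View pics/top.png

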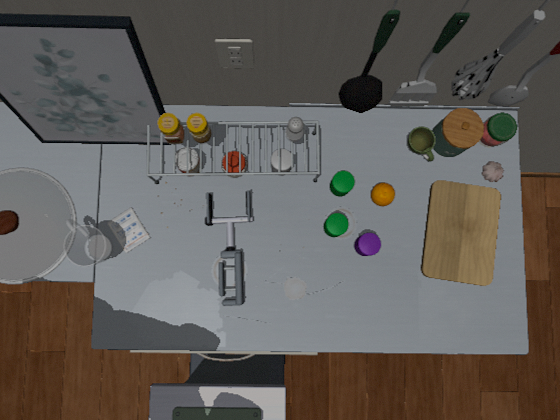

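```bash
python3 - <<'E'
from h import *
f=cams.grab_frame("top"); g=cams.grab_frame("scene")
a=cv2.resize(f["color"][100:320,140:350],None,fx=1.9,fy=1.9*1.36,interpolation=cv2.INTER_CUBIC)
a=cv2.resize(f["color"][105:315,140:350],(600,600),interpolation=cv2.INTER_CUBIC)
cv2.imwrite("pics/crop.png",a[...,::-1])
cv2.imwrite("pics/crop2.png",cv2.resize(g["color"][70:260,190:400],(660,597),interpolation=cv2.INTER_CUBIC)[...,::-1])
for n,u,v,z in [("can",282,160,67),("tin",188,160,72),("timer",235,163,45),("rack fl",154,179,0),("rack fr",317,181,0),("rackdeck fl",149,176,92),("rackdeck fr",320,179,92),("rackdeck bl",149,125,92),("rackdeck br",320,122,92)]:
    print(n,ray(f,u,v,z).round())
for q in ["tea_canister","reacher","rack"]:
    for c,fr in [("top",f),("scene",g)]:
        for b in finder.trace(q,c):
            ys,xs=np.nonzero(b["pixels"]); u,v=xs.mean(),ys.mean()
            print(q,c,round(b["score"],2),np.round(b["rect"]).tolist(),(u.round(1),v.round(1)),ray(fr,u,v,{"tea_canister":50,"reacher":40,"rack":92}[q]).round(), [ (x.round(1) if not isinstance(x,tuple) else np.round(x,1).tolist()) if not isinstance(x,float) else round(x,1) for x in cv2.minAreaRect(np.c_[xs,ys].astype(np.float32))])
E
```

```text
can [ 679. -146.   67.]
tin [674.  73.  72.]
timer [675. -34.  45.]
rack fl [642. 167.   0.]
rack fr [ 643. -235.    0.]
rackdeck fl [631. 157.  92.]
rackdeck fr [ 630. -233.   92.]
rackdeck bl [751. 162.  92.]
rackdeck br [ 764. -233.   92.]
tea_canister top 0.93 [354.0, 230.0, 26.0, 26.0] (np.float64(366.6), np.float64(244.0)) [ 485. -346.   50.] [[366.0, 243.5], [23.0, 28.0], 90.0]
tea_canister top 0.73 [270.0, 149.0, 19.0, 22.0] (np.float64(280.8), np.float64(160.9)) [ 681. -144.   50.] [[280.0, 160.0], [22.0, 20.0], 90.0]
tea_canister top 0.72 [329.0, 169.0, 27.0, 28.0] (np.float64(341.1), np.float64(182.8)) [ 630. -287.   50.] [[341.2, 183.1], [21.9, 25.9], 26.6]
tea_canister top 0.61 [325.0, 216.0, 23.0, 21.0] (np.float64(335.0), np.float64(224.6)) [ 530. -272.   50.] [[334.5, 224.5], [23.0, 25.0], 90.0]
tea_canister scene 0.77 [324.0, 168.0, 23.0, 30.0] (np.float64(333.4), np.float64(184.1)) [ 669. -153.   50.] [[333.5, 183.0], [32.0, 21.0], 90.0]
tea_canister scene 0.74 [358.0, 206.0, 25.0, 39.0] (np.float64(368.3), np.float64(224.8)) [ 623. -293.   50.] [[368.1, 224.9], [23
[... 437 characters left out ...]
1.9, 83.8], 32.3]
reacher top 0.8 [206.0, 190.0, 50.0, 118.0] (np.float64(229.6), np.float64(250.4)) [467. -26.  40.] [[229.2, 248.2], [113.5, 47.1], 88.5]
reacher scene 0.95 [195.0, 164.0, 98.0, 85.0] (np.float64(235.4), np.float64(212.1)) [447. -38.  40.] [[238.6, 204.8], [39.2, 110.6], 55.8]
rack top 0.71 [148.0, 114.0, 171.0, 70.0] (np.float64(218.1), np.float64(139.1)) [720.   2.  92.] [[232.0, 146.4], [70.3, 173.0], 88.9]
rack top 0.63 [207.0, 192.0, 2.0, 32.0] (np.float64(208.2), np.float64(208.3)) [559.  20.  92.] [[208.3, 208.1], [5.8, 32.1], 2.3]
rack scene 0.67 [234.0, 79.0, 147.0, 138.0] (np.float64(302.5), np.float64(119.4)) [765.  35.  92.] [[313.9, 142.6], [159.4, 78.3], 35.3]
```

View pics/crop.png

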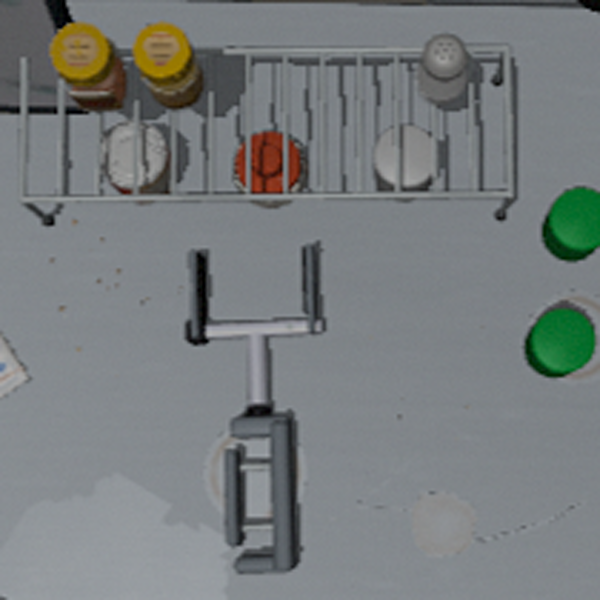

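View pics/crop2.png

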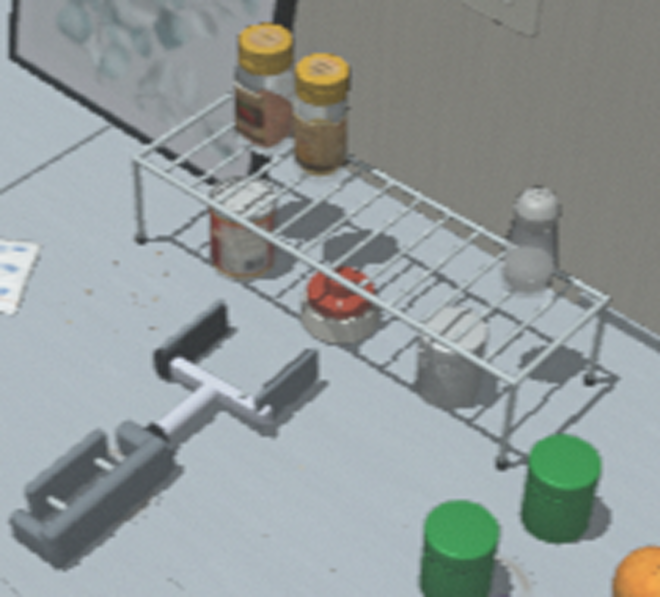

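```bash
cat > fit.py <<'E'
from h import *
from scipy.optimize import minimize
B=[(-66,58,-27,-11,2,40),(-44,36,17,27,2,40),(46,58,-27,18,2,40),(-66,-54,-27,18,2,40),(58,132,-6,6,15,28),(130,142,-56,56,15,28),(142,204,-52,-43,5,39),(142,204,43,52,5,39)]
def model(f,p):
    x,y,a=p; c,s=np.cos(a),np.sin(a); m=np.zeros((840,1120),np.uint8)
    for b in B:
        P=np.array([proj(f,(x+c*i-s*j,y+s*i+c*j,k))*2+.5 for i in b[:2] for j in b[2:4] for k in b[4:]])
        cv2.fillConvexPoly(m,cv2.convexHull((P*16).round().astype(np.int32)),1,shift=4)
    return m>0
if __name__=="__main__":
    D=[]
    for c in ["top","scene"]:
        f=cams.grab_frame(c); t=finder.trace("reacher",c)[0]["pixels"].astype(np.uint8)
        D.append((f,cv2.resize(t,(1120,840),interpolation=cv2.INTER_NEAREST)>0))
    def cost(q,D=D):
        p=(q[0],q[1],q[2]/57.3)
        return sum(1-(model(f,p)&m).sum()/(model(f,p)|m).sum() for f,m in D)
    for DD in (D,D[:1],D[1:]):
        r=min((minimize(cost,[435,-26,a],args=(DD,),method="Nelder-Mead",options=dict(initial_simplex=[[435,-26,a],[445,-26,a],[435,-16,a],[435,-26,a+5]])) for a in (0,4)),key=lambda r:r.fun)
        print(r.x.round(1),r.fun)
        if DD is D: best=r.x
    o=[]
    for f,m in D:
        a=cv2.resize(f["color"],(1120,840))[...,::-1].copy(); e=cv2.morphologyEx(model(f,(best[0],best[1],best[2]/57.3)).astype(np.uint8),cv2.MORPH_GRADIENT,np.ones((2,2))); a[e>0]=(0,0,255); o.append(a)
    cv2.imwrite("pics/fit.png",np.hstack([o[0][360:640,370:540],o[1][310:590,370:620]]).repeat(1,0))
E
python3 fit.py
```

```text
Traceback (most recent call last):
  File "fit.py", line 13, in <module>
    f=cams.grab_frame(c); t=finder.trace("reacher",c)[0]["pixels"].astype(np.uint8)
                            ~~~~~~~~~~~~~~~~~~~~~~~~~^^^
IndexError: list index out of range
```

```bash
sed -i 's/f=cams.grab_frame(c); t=finder.trace("reacher",c)\[0\]/f=cams.grab_frame(c); t=(finder.trace("reacher",c) or finder.trace("reacher",c) or finder.trace("reacher",c))[0]/' fit.py; python3 fit.py
```

```text
[405.9 -26.9   3.1] 0.3304831807053731
[406.1 -27.    2.8] 0.19848361765502298
[405.4 -27.1   3.8] 0.11260053619302945
```

View pics/fit.png

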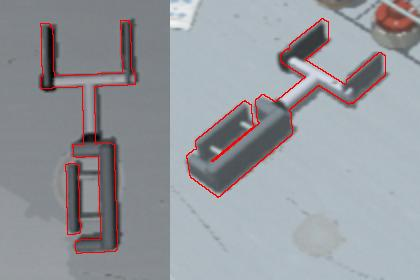

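>>> apply_moves(
  increments=[
    [1,0.0129,-0.0374,0,0,0,2.5],
    [1,0.0129,-0.0374,0,0,0,2.5],
    [1,0.0129,-0.0374,0,0,0,2.5],
    [1,0.0129,-0.0374,0,0,0,2.5],
    [1,0.0129,-0.0374,0,0,0,2.5],
  ],
)

```text
time_s: 1.92
ee_pos: [277.8, 345.4, 189.2]
ee_rot: [180.0, 0.0, 170.9]
force: [0.7, -0.5, 1.2]
gripper_width: 91.0
gripper_force: 0.0
```

>>> apply_moves(
  increments=[
    [1,0.0129,-0.0374,0,0,0,2.5],
    [1,0.0129,-0.0374,0,0,0,2.5],
    [1,0.0129,-0.0374,0,0,0,2.5],
    [1,0.0129,-0.0374,0,0,0,2.5],
    [1,0.0129,-0.0374,0,0,0,2.5],
  ],
)

```text
time_s: 2.33
ee_pos: [342.4, 158.3, 189.5]
ee_rot: [180.0, 0.1, -176.6]
force: [1.1, 0.2, 1.3]
gripper_width: 91.5
gripper_force: 0.0
```

>>> apply_moves(
  increments=[
    [1,0.0129,-0.0374,-0.01,0,0,0],
    [1,0.0129,-0.0374,-0.01,0,0,0],
    [1,0.0129,-0.0374,-0.01,0,0,0],
    [1,0.0129,-0.0374,-0.01,0,0,0],
    [1,0.0129,-0.0374,-0.01,0,0,0],
  ],
)

```text
time_s: 2.75
ee_pos: [407.0, -29.0, 139.1]
ee_rot: [180.0, 0.1, -176.8]
force: [0.5, 0.6, -0.3]
gripper_width: 90.8
gripper_force: 0.0
```

>>> apply_moves(
  increments=[
    [1,0,0,0,0,0,0],
    [1,0,0,0,0,0,0],
  ],
)

```text
time_s: 2.92
ee_pos: [406.6, -28.6, 138.7]
ee_rot: [180.0, -0.1, -177.0]
force: [-0.2, 0.5, -0.3]
gripper_width: 91.3
gripper_force: 0.0
```

>>> apply_moves(
  increments=[
    [1,0,0.0015,-0.03,0,0,0],
    [1,0,0,-0.03,0,0,0],
    [1,0,0,-0.03,0,0,0],
    [1,0,0,-0.025,0,0,0],
    [1,0,0,0,0,0,0],
  ],
)

```text
time_s: 3.33
ee_pos: [402.8, -23.7, 21.1]
ee_rot: [179.9, -0.5, -176.6]
force: [-0.7, -0.7, -0.1]
gripper_width: 91.3
gripper_force: 0.0
```

>>> apply_moves(
  increments=[
    [0.095,0,0,0,0,0,0],
    [0.095,0,0,0,0,0,0],
    [0.095,0,0,0,0,0,0],
    [0.095,0,0,0,0,0,0],
    [0.095,0,0,0,0,0,0],
  ],
  newtons=25,
)

```text
time_s: 3.75
ee_pos: [407.6, -25.4, 25.3]
ee_rot: [-180.0, 0.2, -176.8]
force: [0.2, 0.1, 0.1]
gripper_width: 60.5
gripper_force: 0.0
```

>>> apply_moves(
  increments=[
    [0.095,0,0,0,0,0,0],
    [0.095,0,0,0,0,0,0],
    [0.095,0,0,0,0,0,0],
    [0.095,0,0,0,0,0,0],
    [0.095,0,0,0,0,0,0],
  ],
)

```text
time_s: 4.17
ee_pos: [406.7, -25.5, 24.2]
ee_rot: [180.0, -0.0, -176.8]
force: [-0.3, 0.2, -0.1]
gripper_width: 50.2
gripper_force: 0.0
```

>>> apply_moves(
  increments=[
    [0.095,-0.002,-0.01,0,0,0,-0.6],
    [0.095,-0.002,-0.02,0,0,0,-0.6],
    [0.095,-0.002,-0.02,0,0,0,-1],
    [0.095,-0.002,-0.02,0,0,0,-1],
    [0.095,0,-0.01,0,0,0,0],
  ],
)

```text
time_s: 4.58
ee_pos: [398.2, -107.4, 24.1]
ee_rot: [-180.0, -0.0, 179.9]
force: [0.2, 1.0, 0.2]
gripper_width: 49.6
gripper_force: 0.0
```

>>> apply_moves(
  increments=[
    [0.095,0,-0.01,0,0,0,0],
    [0.095,0,-0.02,0,0,0,0],
    [0.095,0,-0.01,0,0,0,0],
    [0.095,0,0,0,0,0,0],
    [0.095,0,0,0,0,0,0],
  ],
)

```text
time_s: 5.0
ee_pos: [398.5, -145.4, 24.1]
ee_rot: [180.0, -0.0, 180.0]
force: [0.3, -0.4, -0.5]
gripper_width: 49.8
gripper_force: 0.0
```

```bash
python3 - <<'E'
from h import *
from fit import model
f=cams.grab_frame("top"); g=cams.grab_frame("scene")
s=status.state(); print(s["ee_pos"],s["ee_rot"],s["gripper_width"],s["gripper_force"])
x,y=s["ee_pos"][:2]
o=[]
for fr,sl in ((f,np.s_[220:640,380:720]),(g,np.s_[260:680,360:800])):
    a=cv2.resize(fr["color"],(1120,840))[...,::-1].copy()
    e=cv2.morphologyEx(model(fr,(x,y+2,0)).astype(np.uint8),cv2.MORPH_GRADIENT,np.ones((2,2))); a[e>0]=(0,0,255); o.append(a[sl])
cv2.imwrite("pics/m1.png",np.hstack(o))
for fr,c in ((f,"top"),(g,"scene")):
  print([(round(b["score"],2),np.round(b["rect"]).tolist()) for b in finder.boxes_of("tea_canister",c)[:5]])
E
```

```text
[ 398.38851583 -144.76203493   24.06019794] [ 1.79962038e+02 -3.42291003e-02 -1.79943964e+02] 49.88616964849583 0.0
[(0.83, [327.0, 170.0, 28.0, 30.0]), (0.77, [324.0, 216.0, 24.0, 20.0]), (0.76, [270.0, 150.0, 19.0, 25.0])]
[(0.9, [323.0, 168.0, 24.0, 31.0]), (0.89, [336.0, 262.0, 28.0, 37.0]), (0.87, [325.0, 231.0, 23.0, 33.0]), (0.82, [359.0, 208.0, 26.0, 34.0])]
```

View pics/m1.png

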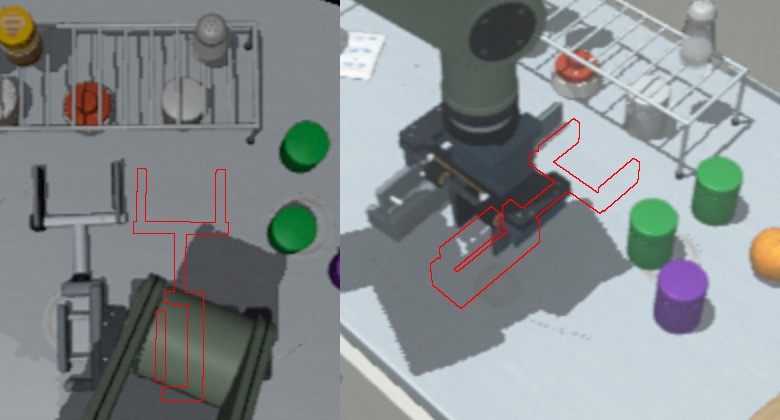

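```bash
python3 - <<'E'
from h import *
print("overhang",env.finger_overhang)
g=cams.grab_frame("scene"); w=cams.grab_frame("wrist")
s=status.state(); p=np.array(s["ee_pos"]); print(p,s["qpos"])
a=cv2.resize(g["color"][120:320,190:390],(600,600),interpolation=cv2.INTER_CUBIC)[...,::-1].copy()
for dy in (-25,25):
  for z in (p[2]-14,p[2],0):
    u=(proj(g,(p[0],p[1]+dy,z))-[190,120])*3; cv2.circle(a,tuple(int(i) for i in u),3,(0,0,255) if z else (0,255,255),-1)
b=w["color"][...,::-1][:, :]
b=cv2.resize(b,(200,150))
cv2.imwrite("pics/m2.png",np.hstack([a,np.vstack([b,np.zeros((450,200,3),np.uint8)])]))
E
timeout 100 python3 fit.py
```

```text
overhang 14.0
[ 398.6334046  -144.85827791   24.16918904] [-2.15319854e+01  1.58427270e+01  1.21770545e+02  1.35859495e-02
  4.23994331e+01 -1.11637143e+02]
[405.6 -26.5   2.7] 0.7902543540182978
[406.8 -26.7   2.7] 0.25115756980496706
[406.6 -26.3   3.6] 0.5278897136797456
```

View pics/m2.png

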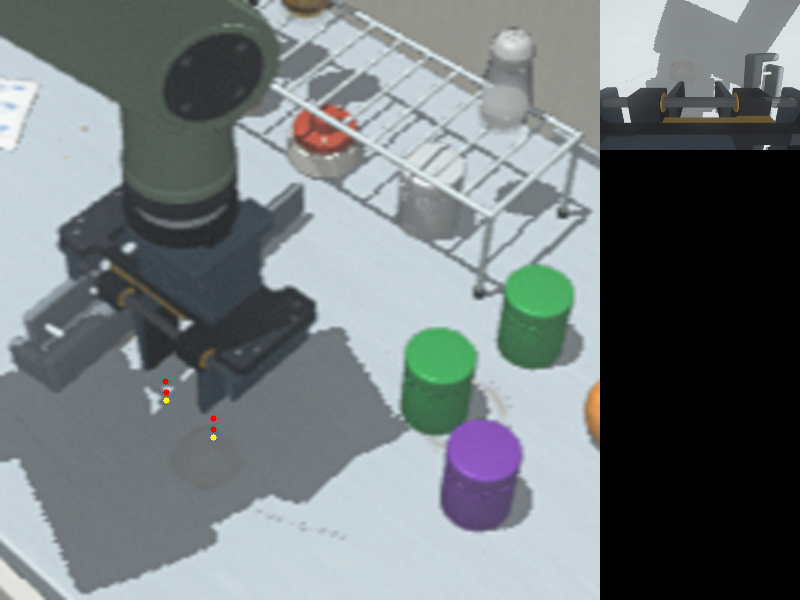

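>>> apply_moves(
  increments=[
    [0.095,0,0,-0.005,0,0,0],
    [0.095,0,0,-0.004,0,0,0],
    [0.095,0,0,-0.002,0,0,0],
    [0.095,0,0,-0.002,0,0,0],
    [0.095,0,0,0,0,0,0],
  ],
)

```text
time_s: 5.92
ee_pos: [398.3, -145.3, 10.6]
ee_rot: [180.0, -0.1, -180.0]
force: [0.3, 1.2, 0.4]
gripper_width: 50.1
gripper_force: 0.0
```

>>> apply_moves(
  increments=[
    [0.095,0,0,-0.003,0,0,0],
    [0.095,0,0,-0.003,0,0,0],
    [0.095,0,0,-0.003,0,0,0],
    [0.095,0,0,0,0,0,0],
  ],
)

```text
time_s: 6.25
ee_pos: [398.3, -145.3, 1.6]
ee_rot: [180.0, -0.1, -180.0]
force: [-0.2, -0.2, 0.5]
gripper_width: 50.2
gripper_force: 0.0
```

```bash
cat > off.py <<'E'
from h import *
from fit import B
from scipy.optimize import minimize
import sys
w=cams.grab_frame("wrist"); s=status.state(); print(np.round(s["ee_pos"],1),s["force"],"cam",(-np.array(w["R"]).T@np.array(w["t"])).round(),np.array(w["R"]).round(2).tolist())
for q in ("reacher","tea_canister","rack","timer"):
    for b in finder.trace(q,"wrist")[:3]:
        ys,xs=np.nonzero(b["pixels"]); print(q,round(b["score"],2),np.round(b["rect"]).tolist(),ray(w,xs.mean(),ys.mean(),20).round())
save(w,sys.argv[1])
E
python3 off.py w1.png
```

```text
[ 398.4 -145.3    1.8] [ 0.13169729 -0.53538511 -0.70643536] cam [ 326. -144.  198.] [[-0.0, 1.0, 0.0], [0.97, 0.0, 0.26], [0.26, 0.0, -0.97]]
reacher 0.92 [417.0, 150.0, 132.0, 265.0] [374. -25.  20.]
```

```bash
cat > off2.py <<'E'
from h import *
from fit import model
from scipy.optimize import minimize
def run(pose,x0=(0,0,0)):
    w=cams.grab_frame("wrist"); t=[]
    for _ in range(3):
        t=finder.trace("reacher","wrist")
        if t: break
    m=cv2.resize(t[0]["pixels"].astype(np.uint8),(1120,840),interpolation=cv2.INTER_NEAREST)>0
    rows=np.nonzero(m.any(1))[0]; lim=int(rows[0]+.8*(rows[-1]-rows[0])); print(t[0]["score"],t[0]["rect"],lim)
    def cost(d):
        f=dict(w); f["t"]=np.array(w["t"])-np.array(w["R"])@d
        M=model(f,pose)[:lim]; return 1-(M&m[:lim]).sum()/(M|m[:lim]).sum()
    best=min((minimize(cost,[x0[0],x0[1],z],method="Nelder-Mead",options=dict(initial_simplex=[[x0[0],x0[1],z],[x0[0]+10,x0[1],z],[x0[0],x0[1]+10,z],[x0[0],x0[1],z+15]])) for z in (0,20,45)),key=lambda r:r.fun)
    print("offset true-reported",best.x.round(1),best.fun)
    f=dict(w); f["t"]=np.array(w["t"])-np.array(w["R"])@best.x
    a=cv2.resize(w["color"],(1120,840))[...,::-1].copy()
    for ff,c in((w,(0,255,255)),(f,(0,0,255))): a[cv2.morphologyEx(model(ff,pose).astype(np.uint8),cv2.MORPH_GRADIENT,np.ones((2,2)))>0]=c
    return cv2.resize(a,(800,600))
cv2.imwrite("pics/off.png",run((406.5,-26.7,3.1/57.3)))
E
python3 off2.py
```

```text
0.87 [414.1, 146.3, 132.8, 272.7] 730
offset true-reported [ -0.5 -21.7  32.2] 0.46146834923039404
```

View pics/off.png

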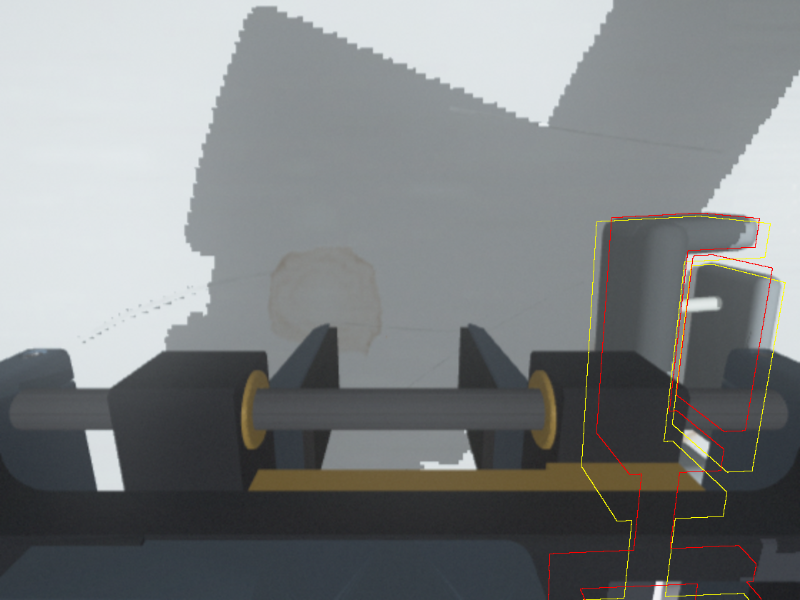

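```bash
python3 - <<'E'
from h import *
w=cams.grab_frame("wrist"); s=status.state(); print(s["ee_pos"],np.array(w["intrinsics"]).round(1).tolist())
k=.7
for z in (-12,0,10,20,30,40,50,60):
  print(z,[np.round(proj(w,(s["ee_pos"][0]+dx,s["ee_pos"][1]+dy,z))/k).tolist() for dx in(-16,16) for dy in (-25,25)])
g=cams.grab_frame("scene")
for z in (-12,10,30,50): print(z,[np.round((proj(g,(s["ee_pos"][0]-16,s["ee_pos"][1]+dy,z))-[190,120])*3).tolist() for dy in (-25,25)])
E
```

```text
[ 398.76648321 -145.48808504    2.27897858] [[308.3, 0.0, 278.6], [0.0, 308.3, 210.8], [0.0, 0.0, 1.0]]
-12 [[346.0, 302.0], [446.0, 302.0], [347.0, 362.0], [445.0, 362.0]]
0 [[343.0, 308.0], [449.0, 308.0], [345.0, 371.0], [447.0, 371.0]]
10 [[340.0, 314.0], [452.0, 314.0], [342.0, 380.0], [449.0, 380.0]]
20 [[337.0, 321.0], [454.0, 321.0], [339.0, 390.0], [452.0, 390.0]]
30 [[334.0, 328.0], [458.0, 329.0], [336.0, 400.0], [455.0, 401.0]]
40 [[330.0, 337.0], [461.0, 337.0], [333.0, 412.0], [458.0, 412.0]]
50 [[326.0, 346.0], [465.0, 346.0], [329.0, 425.0], [461.0, 426.0]]
60 [[321.0, 356.0], [469.0, 357.0], [325.0, 440.0], [465.0, 440.0]]
-12 [[200.0, 460.0], [153.0, 423.0]]
10 [[199.0, 443.0], [152.0, 405.0]]
30 [[199.0, 427.0], [151.0, 389.0]]
50 [[198.0, 410.0], [149.0, 372.0]]
```

>>> apply_moves(
  increments=[
    [1,0,0,0.035,0,0,0],
    [1,0.002,0.01,0.025,0,0,0],
    [1,0.002,0.035,0,0,0,1],
    [1,0.002,0.035,0,0,0,1],
    [1,0.002,0.038,0,0,0,1],
  ],
)

```text
time_s: 7.12
ee_pos: [407.1, -26.7, 62.9]
ee_rot: [-180.0, 0.1, -177.0]
force: [1.0, 0.3, 0.1]
gripper_width: 80.2
gripper_force: 0.0
```

>>> apply_moves(
  increments=[
    [1,0,0,0,0,0,0],
    [1,0,0,0,0,0,0],
    [1,0,0,0,0,0,0],
    [1,0,0,0,0,0,0],
    [1,0,0,0,0,0,0],
  ],
)

```text
time_s: 7.53
ee_pos: [406.7, -28.6, 62.1]
ee_rot: [-180.0, -0.0, -177.1]
force: [-0.1, -0.6, 0.4]
gripper_width: 91.0
gripper_force: 0.0
```

>>> apply_moves(
  increments=[
    [1,0,0.002,-0.02,0,0,0],
    [1,0,0,-0.02,0,0,0],
    [1,0,0,-0.015,0,0,0],
    [1,0,0,-0.005,0,0,0],
    [1,0,0,0,0,0,0],
  ],
)

```text
time_s: 7.95
ee_pos: [405.6, -26.2, 1.2]
ee_rot: [180.0, -0.2, -177.1]
force: [0.7, 0.4, -0.9]
gripper_width: 91.1
gripper_force: 0.0
```

>>> apply_moves(
  increments=[
    [1,0,0,-0.004,0,0,0],
    [1,0,0,-0.004,0,0,0],
    [1,0,0,0,0,0,0],
  ],
)

```text
time_s: 8.2
ee_pos: [406.9, -25.7, -5.8]
ee_rot: [180.0, 0.0, -177.0]
force: [0.1, 0.2, 0.8]
gripper_width: 91.4
gripper_force: 0.0
```

```bash
python3 - <<'E'
from h import *
s=status.state(); print(s["ee_pos"],s["force"])
w=cams.grab_frame("wrist"); g=cams.grab_frame("scene")
a=cv2.resize(w["color"],(480,360)); b=cv2.resize(g["color"][140:260,190:300],(320,350),interpolation=cv2.INTER_CUBIC)
c=np.zeros((360,800,3),np.uint8); c[:,:480]=a; c[:350,480:]=b
cv2.imwrite("pics/m3.png",c[...,::-1])
E
```

```text
[406.85168851 -25.6705214   -5.79369979] [0.1418033  0.1735109  0.80621996]
```

View pics/m3.png

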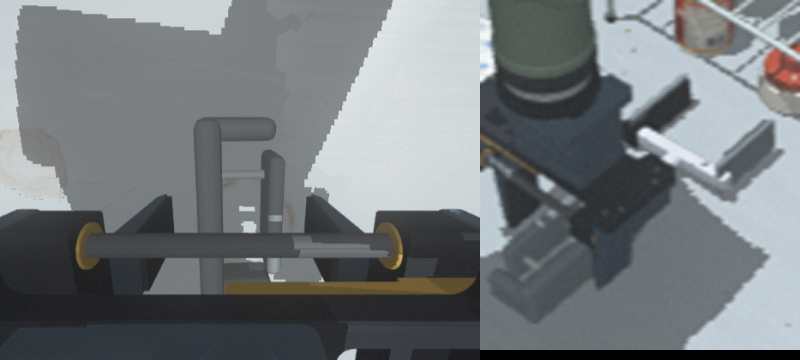

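>>> apply_moves(
  increments=[
    [1,0,0,-0.004,0,0,0],
    [0.3,0,0,-0.004,0,0,0],
    [0.095,0,0,0,0,0,0],
    [0.095,0,0,0,0,0,0],
    [0.095,0,0,0,0,0,0],
  ],
)

```text
time_s: 8.72
ee_pos: [406.7, -25.4, -13.9]
ee_rot: [180.0, -0.0, -177.0]
force: [-0.3, -0.8, 0.1]
gripper_width: 67.4
gripper_force: 0.0
```

>>> apply_moves(
  increments=[
    [0.095,0,0,0,0,0,0],
    [0.095,0,0,0,0,0,0],
    [0.095,0,0,0,0,0,0],
    [0.095,0,0,0,0,0,0],
    [0.095,0,0,0,0,0,0],
  ],
)

```text
time_s: 9.13
ee_pos: [407.0, -25.7, -13.6]
ee_rot: [-180.0, 0.0, -176.9]
force: [-0.3, -1.9, 1.4]
gripper_width: 50.0
gripper_force: 9.0
```

>>> apply_moves(
  increments=[
    [0.095,-0.002,-0.01,0,0,0,-0.6],
    [0.095,-0.002,-0.02,0,0,0,-0.6],
    [0.095,-0.002,-0.02,0,0,0,-1],
    [0.095,-0.002,-0.02,0,0,0,-0.9],
    [0.095,0,-0.015,0,0,0,0],
  ],
)

```text
time_s: 9.55
ee_pos: [397.9, -111.3, -13.7]
ee_rot: [179.9, -0.0, 179.8]
force: [-0.5, 4.0, 4.2]
gripper_width: 50.0
gripper_force: 5.8
```

>>> apply_moves(
  increments=[
    [0.095,0,-0.015,0,0,0,0],
    [0.095,0,-0.01,0,0,0,0],
    [0.095,0,-0.007,0,0,0,0],
    [0.095,0,0,0,0,0,0],
    [0.095,0,0,0,0,0,0],
  ],
)

```text
time_s: 9.97
ee_pos: [398.7, -143.3, -13.8]
ee_rot: [-179.9, 0.0, 180.0]
force: [-1.4, -3.4, 3.7]
gripper_width: 49.8
gripper_force: 8.5
```

```bash
python3 - <<'E'
from h import *
from fit import B,model
from scipy.optimize import minimize
f=cams.grab_frame("top"); g=cams.grab_frame("scene"); s=status.state(); print(np.round(s["ee_pos"],1),s["ee_rot"],s["gripper_width"],s["gripper_force"])
for c,fr in (("top",f),("scene",g)):
  for q in ("reacher","reacher_jaw"):
    for b in finder.trace(q,c)[:2]:
        r=b["rect"]; print(c,q,round(b["score"],2),np.round(r).tolist(),"corners z39",ray(fr,r[0],r[1],39).round(),ray(fr,r[0]+r[2],r[1],39).round())
x,y=s["ee_pos"][:2]
o=[]
for fr,sl in ((f,np.s_[220:640,440:720]),(g,np.s_[260:680,460:800])):
    a=cv2.resize(fr["color"],(1120,840))[...,::-1].copy()
    e=cv2.morphologyEx(model(fr,(x,y+2,0)).astype(np.uint8),cv2.MORPH_GRADIENT,np.ones((2,2))); a[e>0]=(0,0,255); o.append(a[sl])
cv2.imwrite("pics/m4.png",np.hstack(o))
E
```

```text
[ 398.9 -142.7  -13.7] [-1.79948035e+02  2.95597940e-02  1.79993677e+02] 50.16978284805874 8.513607794739073
top reacher 0.74 [258.0, 198.0, 44.0, 114.0] corners z39 [592. -91.  39.] [ 594. -196.   39.]
top reacher_jaw 0.49 [259.0, 198.0, 6.0, 32.0] corners z39 [593. -92.  39.] [ 594. -107.   39.]
scene reacher 0.72 [228.0, 191.0, 100.0, 92.0] corners z39 [483.  23.  39.] [ 651. -154.   39.]
scene reacher_jaw 0.8 [279.0, 193.0, 20.0, 22.0] corners z39 [564. -70.  39.] [ 598. -106.   39.]
scene reacher_jaw 0.48 [326.0, 168.0, 19.0, 34.0] corners z39 [711. -95.  39.] [ 745. -130.   39.]
```

View pics/m4.png

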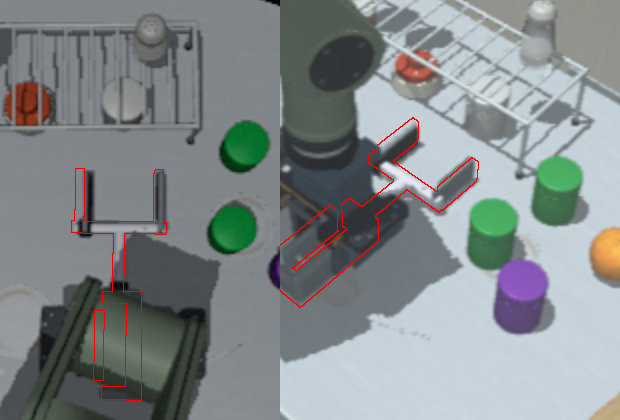

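>>> apply_moves(
  increments=[
    [0.095,0.01,0,0,0,0,0],
    [0.095,0.02,0,0,0,0,0],
    [0.095,0.02,0,0,0,0,0],
    [0.095,0.015,0,0,0,0,0],
    [0.095,0.01,0,0,0,0,0],
  ],
)

```text
time_s: 10.68
ee_pos: [474.2, -141.5, -14.3]
ee_rot: [179.9, -0.1, 180.0]
force: [-3.3, -0.2, 4.7]
gripper_width: 50.0
gripper_force: 6.9
```

>>> apply_moves(
  increments=[
    [0.095,0.01,0,0,0,0,0],
    [0.095,0.01,0,0,0,0,0],
    [0.095,0.005,0,0,0,0,0],
    [0.095,0,0,0,0,0,0],
    [0.095,0,0,0,0,0,0],
  ],
)

```text
time_s: 11.1
ee_pos: [499.1, -142.3, -14.1]
ee_rot: [180.0, 0.0, 179.9]
force: [0.4, -0.8, -1.5]
gripper_width: 50.0
gripper_force: 6.5
```

```bash
cat > chk.py <<'E'
from h import *
f=cams.grab_frame("top"); g=cams.grab_frame("scene"); s=status.state(); print(np.round(s["ee_pos"],1),s["ee_rot"],s["gripper_width"],s["gripper_force"])
for c,fr in (("top",f),("scene",g)):
  for q,z in (("tea_canister",60),("timer",45),("tin",70),("reacher",39),("reacher_jaw",39)):
    for b in finder.trace(q,c)[:4]:
        ys,xs=np.nonzero(b["pixels"]);r=b["rect"]; print(c,q,round(b["score"],2),np.round(r).tolist(),ray(fr,xs.mean(),ys.mean(),z).round(),"TL",ray(fr,r[0],r[1],z).round(),"TR",ray(fr,r[0]+r[2],r[1],z).round())
E
python3 chk.py
```

```text
[ 498.4 -142.3  -14. ] [ 1.79983776e+02 -7.31328005e-03  1.79931347e+02] 49.80758967521723 6.527877375483513
top tea_canister 0.67 [326.0, 171.0, 30.0, 25.0] [ 628. -286.   60.] TL [ 657. -250.   60.] TR [ 658. -322.   60.]
top tea_canister 0.63 [355.0, 231.0, 28.0, 25.0] [ 485. -345.   60.] TL [ 515. -318.   60.] TR [ 516. -383.   60.]
top tea_canister 0.58 [325.0, 213.0, 22.0, 22.0] [ 529. -272.   60.] TL [ 556. -247.   60.] TR [ 556. -300.   60.]
top timer 0.83 [221.0, 150.0, 25.0, 28.0] [676. -30.  45.] TL [707.  -0.  45.] TR [707. -59.  45.]
top tin 0.86 [174.0, 150.0, 25.0, 20.0] [675.  77.  70.] TL [697. 106.  70.] TR [698.  49.  70.]
top reacher 0.84 [259.0, 154.0, 45.0, 109.0] [ 599. -143.   39.] TL [699. -91.  39.] TR [ 700. -199.   39.]
top reacher_jaw 0.71 [148.0, 114.0, 173.0, 69.0] [743.   7.  39.] TL [796. 180.  39.] TR [ 803. -240.   39.]
top reacher_jaw 0.45 [260.0, 153.0, 4.0, 35.0] [659. -99.  39.] TL [702. -94.  39.] TR [ 702. -103.   39.]
scene tea_canister 0.95 [323.0, 230.0, 26.0, 35.0] [ 517. -282.   60.] TL [ 534. -233.   60.] TR [ 574. -276.   60.]
scene tea_canister 0.61 [339.0, 260.0, 24.0, 38.0] [ 472. -355.   60.] TL [ 492. -310.   60.] TR [ 527. -347.   60.]
scene tea_canister 0.6 [356.0, 206.0, 27.0, 38.0] [ 614. -297.   60.] TL [ 642. -244.   60.] TR [ 685. -289.   60.]
scene timer 0.56 [302.0, 165.0, 7.0, 9.0] [667. -66.  45.] TL [671. -50.  45.] TR [683. -62.  45.]
scene tin 0.66 [258.0, 135.0, 10.0, 21.0] [630.  52.  70.] TL [657.  94.  70.] TR [675.  74.  70.]
scene reacher 0.85 [256.0, 169.0, 96.0, 85.0] [ 536. -154.   39.] TL [586.  30.  39.] TR [ 755. -148.   39.]
scene reacher_jaw 0.7 [311.0, 176.0, 10.0, 11.0] [ 659. -109.   39.] TL [661. -89.  39.] TR [ 680. -108.   39.]
```

>>> apply_moves(
  increments=[
    [-0.05,0,0,0,0,0,0],
    [-0.15,0,0,0,0,0,0],
    [-0.25,0,0,0,0,0,0],
    [-0.35,0,0,0,0,0,0],
    [-0.45,0,0,0,0,0,0],
  ],
  newtons=25,
)

```text
time_s: 12.12
ee_pos: [498.8, -142.5, -13.8]
ee_rot: [180.0, 0.0, 179.9]
force: [0.4, -0.2, -2.2]
gripper_width: 30.6
gripper_force: 25.0
```

>>> apply_moves(
  increments=[
    [-0.45,0,0,0,0,0,0],
    [-0.45,0,0,0,0,0,0],
    [-0.45,0,0,0,0,0,0],
    [-0.45,0,0,0,0,0,0],
    [-0.45,0,0,0,0,0,0],
  ],
)

```text
time_s: 12.53
ee_pos: [498.9, -142.5, -13.8]
ee_rot: [-180.0, 0.0, 179.9]
force: [0.5, 0.2, -2.0]
gripper_width: 31.0
gripper_force: 25.0
```

>>> apply_moves(
  increments=[
    [-0.45,-0.005,0,0,0,0,0],
    [-0.45,-0.01,0,0,0,0,0],
    [-0.45,-0.01,0,0,0,0,0],
    [-0.45,-0.01,0,0,0,0,0],
    [-0.45,-0.01,0,0,0,0,0],
  ],
)

```text
time_s: 12.95
ee_pos: [452.2, -142.4, -13.8]
ee_rot: [180.0, -0.0, 179.9]
force: [0.4, -0.3, -2.1]
gripper_width: 30.5
gripper_force: 25.0
```

>>> apply_moves(
  increments=[
    [-0.45,-0.01,0,0,0,0,0],
    [-0.45,-0.01,0,0,0,0,0],
    [-0.45,-0.01,0,0,0,0,0],
    [-0.45,-0.01,0,0,0,0,0],
    [-0.45,-0.01,0,0,0,0,0],
  ],
)

```text
time_s: 13.37
ee_pos: [402.7, -142.5, -13.8]
ee_rot: [180.0, 0.0, 179.9]
force: [1.4, 0.1, -2.1]
gripper_width: 31.0
gripper_force: 25.0
```

>>> apply_moves(
  increments=[
    [-0.45,-0.01,0,0,0,0,0],
    [-0.45,-0.01,0,0,0,0,0],
    [-0.45,-0.005,0,0,0,0,0],
    [-0.45,0,0,0,0,0,0],
    [-0.45,0,0,0,0,0,0],
  ],
)

```text
time_s: 13.78
ee_pos: [377.1, -142.1, -13.8]
ee_rot: [180.0, -0.2, 179.9]
force: [-4.8, -0.1, 3.0]
gripper_width: 31.2
gripper_force: 25.0
```

```bash
python3 chk.py
```

```text
[ 377.5 -142.2  -13.8] [ 1.79954163e+02 -1.45796471e-01  1.79952791e+02] 30.484461393599904 24.98395264148712
top tea_canister 0.84 [356.0, 233.0, 25.0, 24.0] [ 484. -344.   60.] TL [ 511. -320.   60.] TR [ 511. -378.   60.]
top tea_canister 0.81 [274.0, 197.0, 20.0, 28.0] [ 559. -148.   60.] TL [ 592. -128.   60.] TR [ 592. -175.   60.]
top tea_canister 0.81 [326.0, 171.0, 29.0, 28.0] [ 627. -286.   60.] TL [ 656. -250.   60.] TR [ 657. -319.   60.]
top tea_canister 0.64 [324.0, 214.0, 25.0, 23.0] [ 528. -272.   60.] TL [ 552. -246.   60.] TR [ 553. -304.   60.]
top timer 0.96 [220.0, 150.0, 30.0, 31.0] [676. -31.  45.] TL [706.   3.  45.] TR [707. -69.  45.]
top tin 0.77 [174.0, 149.0, 28.0, 24.0] [675.  77.  70.] TL [702. 108.  70.] TR [703.  43.  70.]
top reacher 0.72 [254.0, 205.0, 43.0, 116.0] [ 488. -135.   39.] TL [576. -81.  39.] TR [ 577. -183.   39.]
top reacher_jaw 0.58 [268.0, 205.0, 4.0, 32.0] [ 543. -118.   39.] TL [ 576. -116.   39.] TR [ 576. -125.   39.]
scene tea_canister 0.74 [335.0, 259.0, 27.0, 38.0] [ 472. -356.   60.] TL [ 489. -304.   60.] TR [ 529. -347.   6
[... 178 characters left out ...]
-299.   60.] TL [ 629. -248.   60.] TR [ 675. -297.   60.]
scene timer 0.58 [286.0, 157.0, 22.0, 23.0] [653. -48.  45.] TL [665.  -0.  45.] TR [704. -41.  45.]
scene tin 0.74 [258.0, 125.0, 18.0, 29.0] [670.  64.  70.] TL [688. 123.  70.] TR [722.  87.  70.]
scene tin 0.59 [214.0, 204.0, 108.0, 82.0] [ 410. -171.   70.] TL [413.  -5.  70.] TR [ 584. -185.   70.]
scene reacher 0.64 [215.0, 200.0, 107.0, 86.0] [ 427. -154.   39.] TL [442.  26.  39.] TR [ 618. -161.   39.]
scene reacher_jaw 0.6 [214.0, 201.0, 107.0, 84.0] [ 428. -153.   39.] TL [438.  27.  39.] TR [ 614. -160.   39.]
scene reacher_jaw 0.49 [271.0, 203.0, 23.0, 19.0] [ 521. -124.   39.] TL [526. -79.  39.] TR [ 564. -118.   39.]
```

>>> apply_moves(
  increments=[
    [-0.2,0,0,0,0,0,0],
    [0,0,0,0,0,0,0],
    [0.2,0,0,0,0,0,0],
    [0.4,0,0,0,0,0,0],
    [0.7,0,0,0,0,0,0],
  ],
)

```text
time_s: 14.8
ee_pos: [379.3, -142.6, -13.8]
ee_rot: [-180.0, 0.1, 179.9]
force: [0.2, 0.4, -0.1]
gripper_width: 60.2
gripper_force: 0.0
```

>>> apply_moves(
  increments=[
    [1,0,0,0,0,0,0],
    [1,0,0,0,0,0,0],
    [1,0,0,0,0,0,0],
    [1,0,0,0,0,0,0],
    [1,0,0,0,0,0,0],
  ],
)

```text
time_s: 15.22
ee_pos: [378.8, -142.5, -13.8]
ee_rot: [-180.0, 0.0, 179.9]
force: [0.4, 0.1, 0.6]
gripper_width: 90.9
gripper_force: 0.0
```

>>> apply_moves(
  increments=[
    [1,0,0.004,0,0,0,0],
    [1,0,0,0,0,0,0],
    [1,0,0,0.01,0,0,0],
    [1,0,0,0.02,0,0,0],
    [1,0,0,0.03,0,0,0],
  ],
)

```text
time_s: 15.63
ee_pos: [376.7, -137.5, 45.2]
ee_rot: [179.9, -0.3, 180.0]
force: [0.5, 0.2, -0.3]
gripper_width: 90.8
gripper_force: 0.0
```

>>> apply_moves(
  increments=[
    [1,0,0,0.03,0,0,0],
    [1,0,0,0.03,0,0,0],
    [1,0,0,0.03,0,0,0],
    [1,0,0,0.02,0,0,0],
    [1,0,0,0,0,0,0],
  ],
)

```text
time_s: 16.05
ee_pos: [381.4, -139.4, 160.2]
ee_rot: [-179.8, 0.5, 180.0]
force: [0.6, -0.1, 1.3]
gripper_width: 91.1
gripper_force: 0.0
```

```bash
python3 chk.py
```

```text
[ 378.7 -138.3  156.3] [-1.79985696e+02  5.61789539e-02  1.79947764e+02] 90.92434588600452 0.0
top tea_canister 0.95 [324.0, 216.0, 26.0, 17.0] [ 529. -272.   60.] TL [ 549. -245.   60.] TR [ 550. -305.   60.]
top tea_canister 0.6 [271.0, 200.0, 22.0, 25.0] [ 559. -146.   60.] TL [ 584. -121.   60.] TR [ 585. -174.   60.]
top tea_canister 0.6 [355.0, 229.0, 27.0, 31.0] [ 484. -346.   60.] TL [ 520. -319.   60.] TR [ 521. -382.   60.]
top tea_canister 0.59 [328.0, 170.0, 26.0, 29.0] [ 627. -286.   60.] TL [ 657. -255.   60.] TR [ 658. -318.   60.]
top timer 0.74 [221.0, 150.0, 27.0, 25.0] [678. -31.  45.] TL [705.  -0.  45.] TR [706. -65.  45.]
top tin 0.93 [175.0, 149.0, 22.0, 24.0] [676.  77.  70.] TL [701. 106.  70.] TR [701.  55.  70.]
top reacher 0.68 [257.0, 205.0, 46.0, 68.0] [ 504. -140.   39.] TL [576. -89.  39.] TR [ 578. -199.   39.]
top reacher_jaw 0.75 [257.0, 207.0, 5.0, 30.0] [533. -94.  39.] TL [571. -88.  39.] TR [ 571. -101.   39.]
scene tea_canister 0.98 [322.0, 232.0, 28.0, 31.0] [ 516. -283.   60.] TL [ 527. -235.   60.] TR [ 569. -280.   60.]
scene tea_canister 0.81 [338.0, 261.0, 25.0, 40.0] [ 474. -356.   60.] TL [ 489. -311.   60.] TR [ 525. -350.   60.]
scene tea_canister 0.79 [292.0, 193.0, 20.0, 34.0] [ 546. -158.   60.] TL [ 571. -105.   60.] TR [ 604. -140.   60.]
scene tea_canister 0.79 [354.0, 207.0, 30.0, 38.0] [ 614. -298.   60.] TL [ 634. -241.   60.] TR [ 683. -292.   60.]
scene timer 0.7 [287.0, 156.0, 23.0, 25.0] [658. -45.  45.] TL [671.   1.  45.] TR [711. -41.  45.]
scene tin 0.66 [262.0, 127.0, 14.0, 30.0] [668.  59.  70.] TL [689. 110.  70.] TR [715.  83.  70.]
scene reacher 0.62 [220.0, 195.0, 104.0, 92.0] [ 422. -153.   39.] TL [461.  31.  39.] TR [ 634. -152.   39.]
scene reacher_jaw 0.55 [269.0, 196.0, 24.0, 19.0] [ 534. -104.   39.] TL [538. -60.  39.] TR [ 579. -102.   39.]
```

Jaws are open again (about 104 mm over their outsides), the canister stands at x≈559, and the bystanders have not moved, so I am handing the job in.

```bash
python3 -c "
from h import *
print(env.job_done())"
```

```text
the job is handed in; nothing more can be done
None
```

The job is handed in, with no verdict returned: the cameras show the canister out in front of the rack (about 130 mm from its middle), the reacher's jaws open again, the tin and timer unmoved, and the gripper clear; the first grasp missed because the fingertips sit about 40 mm higher than stated, so I gripped again lower.

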